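Shut and lock the filter case's access panel

ROBOT

A 6-joint arm with a two-finger parallel gripper is mounted at the origin on a cart in front of the work surface, level with it; the furniture and walls round the work are solid. World frame = base frame: x ahead of the robot, y to its left, z up, the work surface at z = 0. Lengths are in mm, angles in rad, forces in N, time in s.
With the tool pointing down it reaches from about 300 to 750 mm from the base axis. Payload 8.5 kg.
Tool frame: the origin (TCP) lies midway between the tips of the shut fingers; the grasp point (between the pads) lies 19 mm behind it (r.pinch_z is the distance from the TCP to the grasp point, in mm); z points along the fingers, y is the line along which they close (so a half turn about z gives the same grasp; the last joint's range is limited). The gripper opens to 88 mm and grips with 3 to 60 N. Pads are 18 mm wide; open, the fingers measure 123 mm over their backs; the gripper's body (75 mm by 187 mm) begins 45 mm behind the grasp point.
Start: joints at [-1.447, 0.381, 1.297, -0, 1.464, -0.215], TCP at [182.789, -518.718, 238.748] pointing down, gripper open.
Joint ranges: [-3.11, 3.11], [-0.89, 2.33], [0.22, 2.48], [-1.42, 4.56], [0.17, 2.85], [-2.88, 2.88]. Speed limits (rad/s): [2.39, 2.39, 3.14, 3.14, 3.14, 3.14].

INTERFACE

Orientations are given as a rotation vector (axis times angle).
In Python, from bench import r, jaws, planner, sensors, optics, finish_job gives the robot as it stands. Calls block until the motion is done:
- r.movep(position, orientation): joint-space move of the TCP to a pose.
- r.move_linear(position, frame=None, rate=150): straight line of the TCP; frame=None keeps the orientation; rate is the mean speed in mm/s.
- r.set_joints(angles): joint-space move.
- jaws.gripper_open() and jaws.clamp(strength=None): open the fingers fully, or close them until they stop; strength is the grip in N (None keeps the last).
- r.hold(seconds).
- planner.inverse_kinematics(position, orientation): joint angles nearest the present ones, or None.
- sensors.read_state(): the state.
- optics.snapshot(name): name is "scene" or "top" or "wrist"; returns the picture (400x640x3 uint8, red, green, blue); there is no depth.
- optics.calibration(name): a dict with "K" (3x3 intrinsics, pixels), "origin" and "rotation" of the camera in the world; the wrist camera has in their place "T_tool_cam" (4x4, takes a point from camera to tool coordinates, whose origin is the TCP and whose axes are the flange's). Camera axes: x right, y up, looking along -z (the intrinsics and any distortion apply to the point x, -y, -z); pixel columns grow to the right and rows downward; lengths in mm; the calibration is good to about 2 mm. A picture is of the moment at which its call begins: read the wrist's pose just before it. calibration takes no time and is no camera call.
A pose or a line that the arm cannot do raises r.MotionError and nothing moves.
- finish_job(): hands the job in; it is judged then, once.
The state is a dict: "time": time; "qpos": joint angles; "qvel": joint speeds; "effort": joint torques, N m; "tool_pos": TCP position; "tcp_rot": TCP orientation; "ft_force": force on the tool from outside, world axes, zero at the start; "ft_torque": the same for the moment, N m; "opening": opening from 0.0 (shut) to 1.0 (fully open); "finger_force": force on a finger pad.
Only numpy, scipy, OpenCV 4.12 (cv2) and the standard library are available. Lean on these libraries where they do the work, as an engineer would, in place of code of your own. Each camera call takes 0.05 s, during which the arm holds its last target. There are 200 camera calls.

TASK

Push the raised access panel of the grey filter case shut with the fingertips, then set the fingertips in the slot of the round quarter-turn fastener in front of it and turn it clockwise all the way to its stop, so that the yellow tongue locks the panel. Nothing is to be gripped or lifted: do not raise the panel well beyond where it stands, leave the things on and round the case where they are, and finish with the fingers clear of everything.

Things in the scene. Friction and masses are not known exactly. Their poses are not given: they have to be found in the camera images.
- filter_case: Low grey filter case, fixed to the worktop: 210 deep (its x) x 220 wide (its y) x 60 high (its flat top). Origin: centre of the underside. Its z is up; its -x side (blue stripe) faces the robot, give or take 0.2 rad of yaw. Near half of the top: the round fastener, recessed; far half: the hinged access panel over a bay with a filter cartridge.
- panel (a joint): Opening angle of the panel, rad: 0 = shut and flush with the case's top, growing as the near edge rises; stop at 1.3. At the start 0.35 to 0.75. It stays where it is left (rubbing hinge, about 4 N on the plate shuts it; no spring).
- panel_hinge (a point): Middle of the panel's hinge line, 88 mm from the case's origin along the case's +x, at the height of its top (60 mm). Axes as the case's. The hinge runs along the case's y.
- panel_edge (a point): Middle of the free edge of the panel, on its upper face. The panel is a plain aluminium plate, 84 from hinge to free edge, 110 wide, 5 thick, with a small green dot near the free edge. Axes turn with the panel: x points from free edge to hinge, z out of the upper face.
- fastener (a joint): Angle of the quarter-turn fastener, rad: 0 = unlocked, tongue to the case's left (+y, at the red dot on the case's top); 1.571 = locked, tongue pointing to the case's +x over the shut panel's edge (towards the green dot), at a hard stop. It grows clockwise seen from above. At the start 0 to 0.3. Stays where it is left; turning it takes about 0.06 N m (3 N at 20 mm from the axis).
- fastener_centre (a point): On the fastener's upright axis, level with the case's top, 53 mm from the case's origin along -x; axes as the case's. Round sunk rotor, 92 diameter, dark rim 5 above the top. Between two orange cheeks runs a straight slot, 36 wide, 84 long, in line with the tongue, floor 25 below the case's top. Carry shut fingers round the axis near a slot end, against a cheek; sliding along it brakes.
- tongue_tip (a point): Outer end of the fastener's yellow tongue, 70 from the axis, 5 above the case's top. The tongue is 18 wide, 4.5 thick, its underside 2.5 above the case's top, so it passes over the shut panel and overlaps it by 13; if the panel is not shut, it strikes the panel or passes uselessly beneath it.
- tweezers: steel tweezers, 126 x 12 x 8, lying on the right-hand part of the case's top. Loose bystander. Origin: centre of the underside.
- sample_cup_0: small open grey weighing cup, 47 across, 39 high, standing on the left rear part of the case's top. Loose bystander. Origin: centre of the underside.
- timer: flat white timer, 65 x 65 x 18, on the worktop left of the case, in front of the hotplate. Loose bystander. Origin: centre of the underside.
- sample_cup_1: small open grey weighing cup, 51 across, 39 high, on the worktop in front of the balance, right of the case. Loose bystander. Origin: centre of the underside.
- sample_cup_2: small open cup, 55 across, 39 high, on the worktop right of the balance. Loose bystander. Origin: centre of the underside.
- weight_0: shiny calibration weight, 23 across, 48 high, on the worktop right of the balance. Loose bystander. Origin: centre of the underside.
- teal_tin: teal tin, 58 across, 100 high, on the worktop at the left. Loose bystander. Origin: centre of the underside.
- strip_orange: small orange box, 51 x 62 x 36, on the worktop at the right. Loose bystander. Origin: centre of the underside.

How it is judged:
By the outcome, as a careful person would: the job done as asked, in the order asked, and still so for the second after the job is handed in, with the robot touching nothing.
It also fails if it takes over 40 s, if anything falls off the work surface, if the arm or the gripper's body presses on something with over 40 N, if the wrist force passes 120 N, or if a joint passes its speed limit or range.

## Working session

There is one attempt and no reset: what is moved stays moved. The work goes in short steps, each a Python script; the robot and the scene stay as the last script left them, time stands still between calls to the robot, and variables do not carry over. Pictures are saved under pics/ and viewed, at most 10 in all, crops included, and the job is handed in when it is done.

```bash
mkdir -p pics; ls; python3 - <<'E'
from bench import r,sensors,optics
import cv2
for n in("scene","top"):
    im=optics.snapshot(n); cv2.imwrite(f"pics/{n}0.png",im[:,:,::-1])
    print(n,optics.calibration(n))
print(optics.calibration("wrist"))
s=sensors.read_state();print(s)
E
```

```text
pics
scene {'K': array([[362.31426792,   0.        , 320.65290418],
       [  0.        , 362.31426792, 201.43937132],
       [  0.        ,   0.        ,   1.        ]]), 'origin': array([-433.48149594, -419.76046273,  680.16736495]), 'rotation': array([ 0.93532448, -0.57145933, -1.03588068])}
top {'K': array([[507.18721517,   0.        , 320.859083  ],
       [  0.        , 507.18721517, 193.84229979],
       [  0.        ,   0.        ,   1.        ]]), 'origin': array([ 323.62404413,   51.10045715, 1734.77207628]), 'rotation': array([ 0.08481607, -0.09127788, -1.58373986])}
{'K': array([[324.88955299,   0.        , 318.14566847],
       [  0.        , 324.88955299, 196.39826994],
       [  0.        ,   0.        ,   1.        ]]), 'T_tool_cam': array([[ 7.19128121e-04,  9.59305166e-01,  2.82370468e-01,
         7.20657648e+01],
       [ 9.99999715e-01, -6.24808024e-04, -4.24075332e-04,
        -5.80686434e-03],
       [-2.30390322e-04,  2.82370692e-01, -9.59305342e-01,
        -1.44260564e+02],
       [ 0.00000000e+00,  0.00000000e+00,  0.00000000e+00,
         1.00000000e+00]])}
{'time': 0.1, 'qpos': array([-1.44728975e+00,  3.81112670e-01,  1.29812016e+00,  2.45533966e-05,
        1.46361227e+00, -2.15312578e-01]), 'qvel': array([ 0.00192874, -0.00114359, -0.00316875, -0.00055385,  0.00071403,
       -0.00092154]), 'effort': array([ 2.38773922e-03, -4.38649249e+01, -2.24914169e+01,  7.14108814e-02,
        3.42308474e-02, -6.62947764e-05]), 'tool_pos': array([ 182.77242154, -518.48874563,  238.22994178]), 'tcp_rot': array([-3.09538772e+00, -5.29458966e-01, -1.28527811e-04]), 'ft_force': array([-0.21384646, -0.35275307, -0.9051191 ]), 'ft_torque': array([-0.05588592,  0.02133269, -0.00093133]), 'finger_force': 0.0, 'opening': 0.9993371994603331}
```

View pics/top0.png

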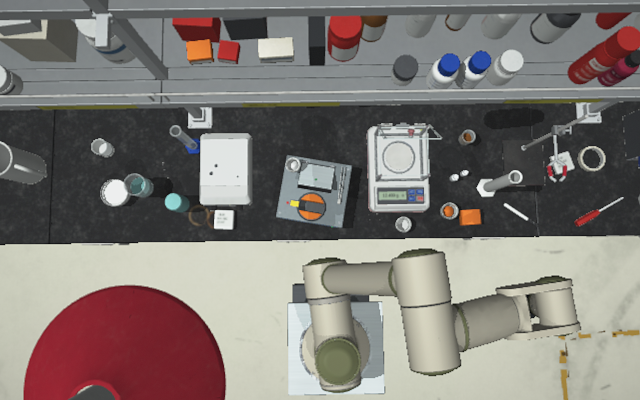

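View pics/scene0.png

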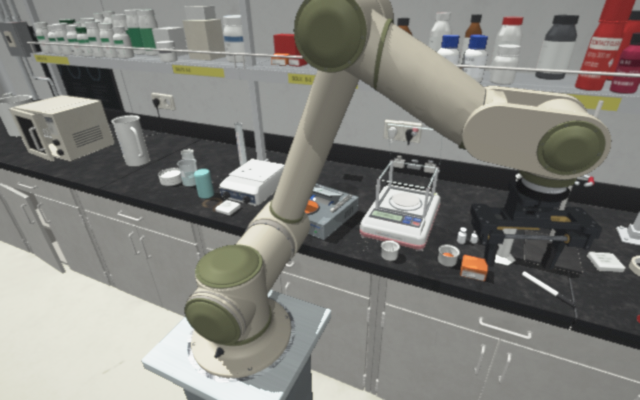

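```bash
cat > h.py <<'E'
from bench import r,jaws,planner,sensors,optics,finish_job
import numpy as np,cv2
from scipy.spatial.transform import Rotation as R
def cam(n,s=None):
    c=optics.calibration(n)
    if n!="wrist": return c["K"],np.array(c["origin"]),R.from_rotvec(c["rotation"]).as_matrix()
    s=s or sensors.read_state(); A=R.from_rotvec(s["tcp_rot"]).as_matrix(); T=c["T_tool_cam"]
    return c["K"],s["tool_pos"]+A@T[:3,3],A@T[:3,:3]
def cast(c,px,z):
    K,o,M=c; px=np.atleast_2d(px).astype(float)
    d=np.c_[(px[:,0]-K[0,2])/K[0,0],-(px[:,1]-K[1,2])/K[1,1],-np.ones(len(px))]@M.T
    return o+d*((z-o[2])/d[:,2])[:,None]
def proj(c,p):
    K,o,M=c; q=(np.atleast_2d(p)-o)@M; return np.c_[K[0,2]-K[0,0]*q[:,0]/q[:,2],K[1,2]+K[1,1]*q[:,1]/q[:,2]]
def down(a): # tool down, tool x axis at world yaw a
    return (R.from_euler('z',a)*R.from_euler('x',np.pi)).as_rotvec()
E
python3 - <<'E'
from h import *
c=cam("top"); print(cast(c,[[311,207],[284,154],[353,165],[346,228],[277,217]],60).round(), cast(c,[[400,122],[432,122],[224,130]],150).round(),cast(c,[[320,105]],0).round())
for a in(0,np.pi,-2.6): 
  print(a,planner.inverse_kinematics([440,40,300],down(a)))
E
```

```text
[[468.  76.  60.]
 [648. 164.  60.]
 [607. -66.  60.]
 [397. -38.  60.]
 [437. 189.  60.]] [[ 729. -213.  150.]
 [ 728. -316.  150.]
 [ 711.  349.  150.]] [[832.  41.   0.]]
0 [-1.78528099e-01  1.45182709e-01  1.44986262e+00 -4.44089210e-16
  1.54654733e+00  1.39226823e+00]
3.141592653589793 [-0.1785281   0.14518271  1.44986262  0.          1.54654733 -1.74932443]
-2.6 [-0.1785281   0.14518271  1.44986262  0.          1.54654733 -2.29091708]
```

```bash
python3 - <<'E'
from h import *
jaws.clamp(10)
r.movep([500,60,290],down(np.pi)); r.hold(.2)
s=sensors.read_state(); im=optics.snapshot("wrist"); cv2.imwrite("pics/w1.png",im[:,:,::-1])
import pickle; pickle.dump((cam("wrist",s),im),open("w1.pkl","wb"));print(s["time"],s["tool_pos"],s["ft_force"],s["opening"])
E
```

```text
3.9583 [500.08822983  59.56562741 289.92997413] [-0.03773385 -0.20634706  0.65520966] 0.0008842529671527532
```

View pics/w1.png

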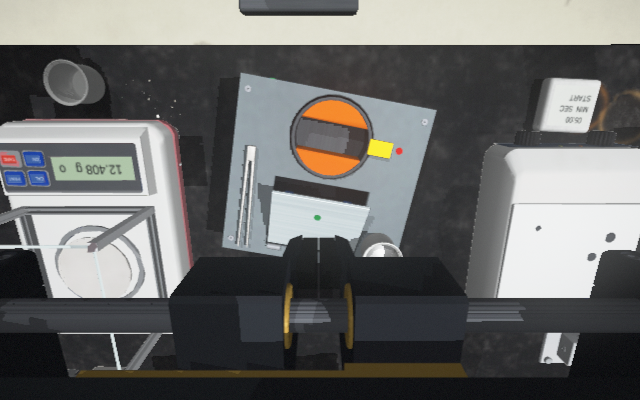

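```bash
python3 - <<'E'
from h import *
import pickle
c,im=pickle.load(open("w1.pkl","rb")); hsv=cv2.cvtColor(im,cv2.COLOR_RGB2HSV)
roi=np.zeros(im.shape[:2],bool); roi[70:250,225:435]=1
def m(lo,hi): return (cv2.inRange(hsv,lo,hi)>0)&roi
def cen(k): ys,xs=np.nonzero(k); return np.array([xs.mean(),ys.mean()]),len(xs)
red=m((0,150,120),(4,255,255))|m((174,150,120),(180,255,255)); red[:,:392]=0
g=m((50,100,60),(80,255,255)); o=m((6,150,120),(20,255,255)); y=m((24,150,120),(34,255,255))
for n,k in(("red",red),("green",g),("orange",o),("yellow",y)): print(n,cen(k))
ro=cv2.minEnclosingCircle(np.argwhere(o)[:,::-1].astype(np.float32)); print(ro)
el=cv2.fitEllipse(cv2.convexHull(np.argwhere(o)[:,::-1].astype(np.int32)));print(el)
print("fast",cast(c,[el[0],cen(o)[0]],60).round(1))
rd=cast(c,cen(red)[0],60)[0];print("red",rd.round(1))
yt=cast(c,cen(y)[0],65)[0];print("yellow",yt.round(1))
# case edges by Canny/line fit on front and left/right edges
gray=cv2.GaussianBlur(cv2.cvtColor(im,cv2.COLOR_RGB2GRAY),(3,3),0).astype(float)
def edge(p,q):
    p,q=np.array(p,float),np.array(q,float); n=np.array([-(q-p)[1],(q-p)[0]])/np.linalg.norm(q-p); out=[]
    t=np.arange(-8,8.1,.5)
    for u in np.linspace(.08,.92,40):
        a=p+u*(q-p)+t[:,None]*n
        v=cv2.remap(gray.astype(np.float32),a[:,:1].astype(np.float32),a[:,1:].astype(np.float32),1).ravel()
        out.append(a[np.argmax(abs(np.gradient(v)))])
    w=cast(c,np.array(out),60)[:,:2]; vx,vy,x,y_=cv2.fitLine(w.astype(np.float32),cv2.DIST_HUBER,0,.01,.01).ravel()
    res=abs((w-[x,y_])@[-vy,vx]); return np.array([x,y_]),np.array([vx,vy]),np.median(res)
L={}
for n,p,q in(("front",(242,73),(437,109)),("right",(242,73),(222,248)),("left",(437,109),(402,245))):
    L[n]=edge(p,q); print(n,L[n],np.arctan2(L[n][1][1],L[n][1][0]))
def X(a,b):
    t=np.linalg.solve(np.c_[a[1],-b[1]],b[0]-a[0]); return a[0]+t[0]*a[1]
A,B=X(L["front"],L["right"]),X(L["front"],L["left"]); print(A,B,np.linalg.norm(A-B))
d=(B-A)/np.linalg.norm(B-A); ex=np.array([d[1],-d[0]]); print("yaw",np.arctan2(ex[1],ex[0]),"fast",(A+B)/2+52*ex, "origin",(A+B)/2+105*ex)
E
```

```text
red (array([398.72413793, 150.5862069 ]), 29)
green (array([311.76923077, 201.19230769]), 26)
orange (array([330.84024989, 137.60821062]), 2241)
yellow (array([379.52185792, 148.28415301]), 366)
((330.9754943847656, 137.33824157714844), 37.51933288574219)
((330.91162109375, 137.27691650390625), (73.03047180175781, 75.09087371826172), 14.314156532287598)
fast [[466.6  73.9  60. ]
 [467.   73.8  60. ]]
red [481.8 152.2  60. ]
yellow [478.4 129.   65. ]
front (array([417.11282,  85.74285], dtype=float32), array([0.17885602, 0.9838753 ], dtype=float32), np.float64(0.21274944639705956)) 1.3909727
right (array([495.08566, -42.80521], dtype=float32), array([ 0.9837125 , -0.17974907], dtype=float32), np.float64(0.17348146720780316)) -0.18073137
left (array([513.7462 , 176.80032], dtype=float32), array([ 0.98396915, -0.17833862], dtype=float32), np.float64(0.17054043045878123)) -0.17929776
[397.00247  -24.882942] [436.2202  190.85144] 219.27005
yaw -0.1798235 fast [467.77283  73.68375] origin [519.9182    64.204384]
```

```bash
cat >> h.py <<'E'
yaw=-0.180; F=np.array([467.3,73.7]); O=np.array([519.5,64.3])
def W(x,y,z):
    p=O+[x*np.cos(yaw)-y*np.sin(yaw),x*np.sin(yaw)+y*np.cos(yaw)]; return [*p,z]
E
python3 - <<'E'
from h import *
import pickle
c,im=pickle.load(open("w1.pkl","rb"))
for th in np.arange(.3,.8,.1): print(th.round(1),proj(c,W(88-84*np.cos(th),0,60+84*np.sin(th))).round(),"; (px of edge mid ~ 321,200)")
r.movep(W(30,0,150),down(np.pi+yaw))
f0=sensors.read_state()["ft_force"][2]
z=150
r.move_linear(W(30,0,64),rate=60); s=sensors.read_state();print(s["time"],s["tool_pos"],s["ft_force"],f0)
for z in np.arange(63,56.9,-.7):
    r.move_linear(W(30,0,z),rate=40); s=sensors.read_state(); f=s["ft_force"][2]-f0
    print(z.round(1),s["tool_pos"][2].round(2),f.round(1))
    if f>15: break
r.move_linear(W(30,0,110),rate=120)
r.movep([500,60,290],down(np.pi)); r.hold(.2)
s=sensors.read_state(); im=optics.snapshot("wrist"); cv2.imwrite("pics/w2.png",im[40:290,180:480,::-1].repeat(2,0).repeat(2,1));print(s["time"])
pickle.dump((cam("wrist",s),im),open("w2.pkl","wb"))
E
```

```text
0.3 [[321. 194.]] ; (px of edge mid ~ 321,200)
0.4 [[321. 199.]] ; (px of edge mid ~ 321,200)
0.5 [[320. 204.]] ; (px of edge mid ~ 321,200)
0.6 [[320. 210.]] ; (px of edge mid ~ 321,200)
0.7 [[319. 217.]] ; (px of edge mid ~ 321,200)
6.2333 [549.22419828  58.88011705  64.22224978] [ 0.25723571  0.03909483 -0.14942184] -0.6135612207867454
63.0 63.12 1.5
62.3 62.31 1.2
61.6 61.5 1.2
60.9 60.79 0.4
60.2 60.41 4.2
59.5 60.28 10.1
58.8 60.23 16.4
9.5333
```

View pics/w2.png

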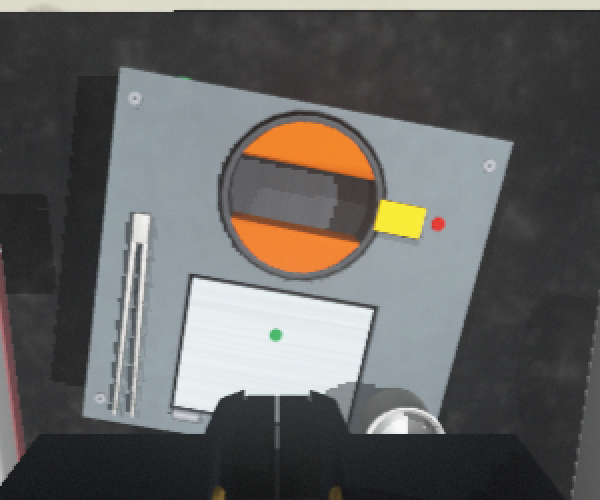

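```bash
cat >> h.py <<'E'
def P(q,lat,z,rho=19):
    v=rho*np.array([-np.sin(q),-np.cos(q)])+lat*np.array([-np.cos(q),np.sin(q)])
    return [*(F+R.from_euler('z',yaw).as_matrix()[:2,:2]@v),z], down(np.pi+yaw-q)
E
python3 - <<'E'
from h import *
r.movep(*P(.02,0,100)); f0=sensors.read_state()["ft_force"]
def st(n):
    s=sensors.read_state(); f=s["ft_force"]-f0; print(n,s["time"].round(2),s["tool_pos"].round(1),f.round(1)); return np.linalg.norm(f)
for z in(66,54,42):
    r.move_linear(P(.02,0,z)[0],rate=60)
    if st(z)>12: r.move_linear(P(.02,0,100)[0]); raise SystemExit
r.move_linear(P(.02,7.5,42)[0],rate=50); st("lat")
for q in np.r_[np.arange(.12,1.45,.11),np.arange(1.46,1.75,.03)]:
    p,o=P(q,7.5,42); r.move_linear(p,o,rate=50)
    if st(round(q,2))>22: break
E
```

```text
Traceback (most recent call last):
AttributeError: 'float' object has no attribute 'round'
```

```bash
python3 - <<'E'
from h import *
f0=sensors.read_state()["ft_force"]
def st(n):
    s=sensors.read_state(); f=s["ft_force"]-f0; print(n,round(s["time"],2),s["tool_pos"].round(1),f.round(1)); return np.linalg.norm(f)
for z in(66,54,42):
    r.move_linear(P(.02,0,z)[0],rate=60)
    if st(z)>12: r.move_linear(P(.02,0,100)[0]); raise SystemExit
r.move_linear(P(.02,7.5,42)[0],rate=50); st("lat")
for q in np.r_[np.arange(.12,1.45,.11),np.arange(1.46,1.75,.03)]:
    p,o=P(q,7.5,42); r.move_linear(p,o,rate=50)
    if st(round(q,2))>22: break
E
```

```text
66 11.34 [463.7  55.   66.3] [-0.2  0.6  1.6]
54 11.69 [463.3  55.1  53.7] [-0.3  0.4  0.5]
42 12.04 [463.4  55.1  41.8] [-0.2  1.1  0. ]
lat 12.34 [457.   56.6  42.5] [ 4.   0.9 -0.8]
0.12 12.59 [455.4  57.8  42.5] [ 5.   2.4 -0.3]
0.23 12.85 [453.7  59.3  42.5] [4.9 2.2 0.4]
0.34 13.11 [452.1  60.9  42.4] [3.6 1.1 1.6]
0.45 13.37 [450.7  62.7  42.4] [4.5 0.1 1.3]
0.56 13.62 [449.5  64.6  42.3] [ 5.3 -0.1  1.1]
0.67 13.88 [448.5  66.7  42.2] [ 4.  -0.3  1.7]
0.78 14.14 [447.7  68.8  42.1] [ 3.5 -1.2  1. ]
0.89 14.4 [447.1  71.   42. ] [ 3.6 -1.1  1.8]
1.0 14.66 [446.8  73.3  41.9] [ 3.  -2.3  1.8]
1.11 14.92 [446.7  75.6  41.9] [ 2.8 -1.2  0.1]
1.22 15.18 [446.8  77.9  41.8] [ 1.6 -0.3  0.1]
1.33 15.43 [447.3  80.2  41.8] [-0.7  0.2 -0.2]
1.44 15.69 [448.4  82.2  41.9] [-0.8 -0.2  0.5]
1.46 15.94 [448.7  82.5  42. ] [-0.5  0.1  0.3]
1.49 16.19 [449.1  83.   42. ] [-0.8  0.2  0.5]
1.52 16.44 [449.4  83.6  42. ] [-1.5 -0.7  0.2]
1.55 16.69 [449.8  84.1  42. ] [-0.2  0.1  0.3]
1.58 16.94 [450.1  84.7  42. ] [-0.3  0.   0.1]
1.61 17.19 [449.9  84.7  42. ] [-2.8 -4.3  2. ]
1.64 17.44 [449.6  84.6  41.9] [ -5.5 -10.9   3.4]
1.67 17.69 [449.3  84.4  41.9] [ -8.8 -16.7   6.3]
1.7 17.94 [448.9  84.3  41.8] [-12.4 -22.4   9.4]
```

```bash
python3 - <<'E'
from h import *
import pickle
r.move_linear(P(1.57,4,42)[0],rate=60); r.move_linear(P(1.57,2,110)[0],rate=150)
r.movep([500,60,290],down(np.pi)); r.hold(.2)
s=sensors.read_state(); im=optics.snapshot("wrist"); cv2.imwrite("pics/w3.png",im[40:290,180:480,::-1].repeat(2,0).repeat(2,1));print(s["time"])
c=cam("wrist",s)
hsv=cv2.cvtColor(im,cv2.COLOR_RGB2HSV); k=cv2.inRange(hsv,(24,150,120),(34,255,255)); k[:,:225]=0;k[:,435:]=0;k[:70]=0;k[250:]=0
ys,xs=np.nonzero(k); p=cast(c,[[xs.mean(),ys.mean()]],65)[0][:2]-F; print(len(xs),p,"q",np.pi/2+yaw-np.arctan2(p[1],p[0]))
E
```

```text
20.6583
321 [55.25647354 -9.99305596] q 1.5697111129244674
```

View pics/w3.png

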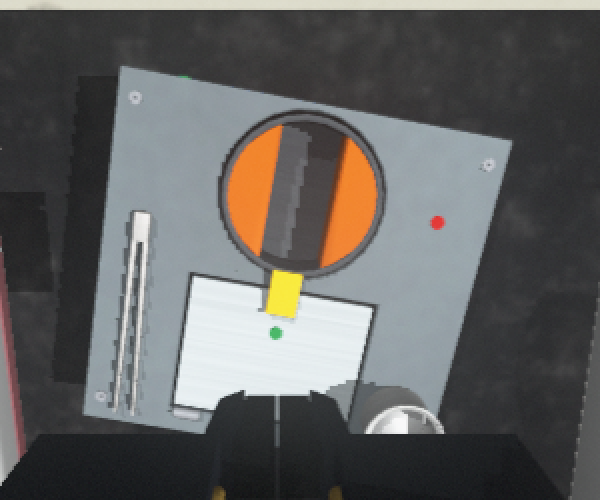

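The picture shows the tongue at (284,293), over the edge of the shut panel and in line with the green dot. I measure its angle as 1.570, and the tweezers and cup haven't moved.

```bash
python3 -c "
from bench import finish_job; print(finish_job())"
```

```text
the job is handed in; nothing more can be done
None
```

The panel is pushed shut and the fastener is turned clockwise to its stop (measured 1.57 rad), so the tongue locks the panel; the fingers are clear, and I handed the job in after about 21 s on the robot's clock.

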